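Index the swing-arm magnifier over the control panel

ROBOT

A 6-joint arm with a two-finger parallel gripper is mounted at the origin on the work surface. World frame = base frame: x ahead of the robot, y to its left, z up, the work surface at z = 0. Lengths are in m, angles in rad, forces in N, time in s.
With the tool pointing down it reaches from about 0.35 to 0.95 m from the base axis. Payload 17.4 kg.
Tool frame: the origin (TCP) lies midway between the tips of the shut fingers; the grasp point (between the pads) lies 19 mm behind it; x points along the fingers, z is the direction in which the jaws open and shut, and the axes are right-handed (so a half turn about x gives the same grasp; the last joint's range is limited). The gripper opens to 93 mm and grips with 3 to 60 N. Pads are 15 mm wide; open, the fingers measure 128 mm over their backs; the gripper's body (75 mm by 188 mm) begins 65 mm behind the grasp point.
Start: joints at [-1.203, 0.116, 1.442, -0, 1.584, -0.038], TCP at [0.266, -0.62, 0.219] pointing down, gripper open.
Joint ranges: [-2.83, 2.83], [-0.83, 2.19], [0.07, 2.5], [-1.14, 4.28], [0.01, 3], [-2.97, 2.97]. Speed limits (rad/s): [1.89, 1.89, 2.22, 3.14, 3.14, 3.14].

INTERFACE

Orientations are given as a unit quaternion [x, y, z, w].
In Python, from cell import ctrl, imaging gives the robot as it stands.
- The arm moves only by the tool drive_tool, never from a script. Its argument "moves" is a list of rows, each a list of 3 entries, a list of its own where there are three numbers: the opening, from -1 (shut) to 1 (fully open), so that 0 is half open, then the shift along the tool's x, y, z in units of 50 mm (1.0 is 50 mm), then the turn about the tool's x in units of 8 degrees (1.0 is 8 degrees). A call has 1 to 10 rows; each row shifts and turns the commanded pose from where the row before left it, along the tool's axes as they then stand; what a row does not reach is not made up. A row lasts 1/10 s, in which the tool goes at most 50 mm and 8.59 degrees, less where a joint would pass 70% of its speed; a pose out of reach is approached as far as the arm can. A call is refused whole if a number of a shift passes 1 or a number of a turn 1, either way. A call with a gripper value outside its range is refused whole. The fingers move at their own pace and stop on an object; the grip force is fixed at half the most. Time passes only in rows, so rows that do not move let the fingers close. It gives the time, the measured TCP pose, the force and the opening at its end, in the units of the state.
- ctrl.sense(): the state, without advancing time (a new reading comes with each control period).
- imaging.get_image(name): name is "side" or "top"; returns a dict with "frame" (384x512x3 uint8, blue, green, red), "depth" (384x512 float32, m along the optical axis (not along the pixel's ray), 0 where there is no reading), "camera_matrix" (3x3 intrinsics, pixels), "R" (3x3) and "t" (3): a world point X has camera coordinates R X + t. Camera axes: x right, y down, z forward; pixel columns grow to the right and rows downward; lengths in m; the calibration is good to about 2 mm. A picture is of the moment at which its call begins.
- ctrl.job_done(): hands the job in, once; it reports no verdict.
The state is a dict: "time": time; "joints": joint angles; "qvel": joint speeds; "tau": joint torques, N m; "eef_pos": TCP position; "tool_rot": TCP orientation; "contact_force": force on the tool from outside, world axes, zero at the start; "wrist_torque": the same for the moment, N m; "width": finger opening in m.
Only numpy, scipy, OpenCV 4.12 (cv2) and the standard library are available. Lean on these libraries where they do the work, as an engineer would, in place of code of your own. Each camera call takes 0.05 s, during which the arm holds its last target. There are 200 camera calls.

TASK

The magnifier's swing arm is locked in the middle hole of its index stand. Hook a fingertip in the orange pull ring, pull the spring pin up out of its hole, swing the arm exactly one hole so that the magnifier stands over the plywood control panel (not the parts tray), and let the pin spring fully home in that hole. Work gently, and leave everything else on the bench standing where it is.

Things in the scene. Friction and masses are not known exactly. Their poses are not given: they have to be found in the camera images.
- stand: Grey round index stand fixed to the bench, 220 mm across its rim, 65 mm high. Origin: centre of its underside, on the arm's vertical pivot axis. +x points from pivot to magnifier when the arm is in the middle hole, +y is to the left of that, z up. Its 45-degree bevelled rim has 5 brass-edged holes 30 degrees apart, the middle one straight along -x, 92.5 mm from the axis, 47.5 mm up.
- swing_arm (a joint): Swing of the aluminium arm, rad: 0 in the middle hole (the start), positive counter-clockwise from above (magnifier to the stand's +y, pull ring to -y). Holes at -1.047, -0.524, 0, 0.524, 1.047; 0.02 rad of play in a hole. Locked while the pin is in a hole, else light friction (0.12 N m) holds it where it is left. Hub and tail are at most 101 mm high, the magnifier 136 mm.
- index_pin (a joint): Pull-out of the spring pin, m: 0 fully home, 0.022 at its stop. It slides along an axis rising 45 degrees outwards from the pivot, away from the magnifier (10 mm of travel: 7.1 outwards, 7.1 up). Its domed 10 mm tip leaves the hole at about 0.012; between holes it rests on the bevel there and drops in when a hole comes under it. Spring: 5 N at 0, 9.5 N at the stop.
- pull_ring (a point): Centre of the level orange ring fixed on top of the pin: 49.6 mm inside, bar 6.4 mm thick, open above and below. Pin home: 158 mm from the pivot axis, 85 mm up, on the arm's tail opposite the magnifier; it moves with pin and arm. Below it is free space down to the bench, from 25 mm inward of its centre outwards. Closed fingertips go in from above and pull its outer side outwards and up.
- panel: Plywood control panel lying on the bench, 76 x 76 x 12 mm, with four coloured push buttons (red, green, blue, yellow) on top, 20 mm high over all; loose. Origin: centre of its underside. It lies 160 mm from the pivot, where the white magnifier (126 mm across, passing above without contact) comes one hole to the left or right of the middle; the tray lies at the other.
- parts_tray: Black tray of small hardware, 76 x 76 x 22 mm, four compartments, loose. Origin: centre of its underside.
- drill: Cordless drill standing on its battery, white, grey and orange, about 190 x 75 mm and 195 mm high, loose. Origin: centre of the battery's underside.
- black_box: Open black box, 150 x 110 x 75 mm, loose. Origin: centre of its underside.
- tape_roll: Green roll of tape lying flat, 90 mm across, 24 mm high, loose. Origin: centre of its underside.
- screwdriver: Red-handled screwdriver lying on the bench, 190 mm long, loose. Origin near its middle, on the underside.
- adapter: Black power adapter, 85 x 55 x 32 mm, loose. Origin: centre of its underside.
- mug: Blue mug, 80 mm across, 92 mm high, handle at its +y, loose. Origin: centre of its underside.
Things that resemble listed ones, but are neither listed nor needed, are in the scene too. Of the things like the panel, leave any that is pink or purple; of the rest the smaller one is meant.

How it is judged:
By the outcome, as a careful person would: the job done as asked, in the order asked, and still so for the second after the job is handed in, with the robot touching nothing.
It also fails if it takes over 45 s, if anything falls off the work surface, if the arm or the gripper's body presses on something with over 40 N, if the wrist force passes 120 N, or if a joint passes its speed limit or range.

## Working session

There is one attempt and no reset: what is moved stays moved. The work goes in short steps, Python scripts to look and compute and a tool call to move; the robot and the scene stay as the last step left them, time stands still between calls to the robot, and variables do not carry over. Pictures are saved under pics/ and viewed, about 8 in all and at most 12, crops included, and the job is handed in when it is done.

Besides the shell and the picture viewer there is one more tool, called after "Call:" as name(argument=value, ...), one argument or row to a line, values as JSON. drive_tool: Moves the arm, as the interface text tells. Its arguments: {"type":"object","properties":{"moves":{"type":"array","items":{"type":"array"}}},"required":["moves"]}

```bash
ls; mkdir -p pics
cat > h.py <<'E'
import numpy as np, cv2
from cell import ctrl, imaging
def grab(n,tag):
    d=imaging.get_image(n); cv2.imwrite(f'pics/{tag}.png',d['frame']); np.savez(f'/tmp/{tag}.npz',**d); return d
def pts(d):
    K,R,t=d['camera_matrix'],d['R'],d['t']; z=d['depth']; v,u=np.indices(z.shape)
    c=np.stack([(u-K[0,2])/K[0,0]*z,(v-K[1,2])/K[1,1]*z,z],-1)
    return (c-t)@R
E
python3 - <<'E'
from h import *
a=grab('top','t0');b=grab('side','s0')
cv2.imwrite('pics/ts0.png',cv2.resize(np.vstack([a['frame'],b['frame']]),(400,600))) 
print(ctrl.sense()); 
for d in(a,b):print(d['camera_matrix'],-d['R'].T@d['t'],d['R'])
E
```

```text
pics
{'time': 0.1, 'joints': array([-1.20279797e+00,  1.16435228e-01,  1.44216244e+00, -1.37854990e-05,
        1.58400042e+00, -3.77724568e-02]), 'qvel': array([ 0.00057881, -0.00116969, -0.00231942,  0.0004019 , -0.00110361,
       -0.00029521]), 'tau': array([ 2.66662348e-03, -7.22890878e+01, -6.23867083e+01,  7.82678858e-02,
        2.27700424e-02, -7.83252767e-05]), 'eef_pos': array([ 0.26638428, -0.6200271 ,  0.21800325]), 'tool_rot': array([ 0.3891991 ,  0.5907848 , -0.38879377,  0.59020063]), 'contact_force': array([ 0.0526003 , -0.34983747,  0.51862107]), 'wrist_torque': array([-0.01517673, -0.00551615, -0.02973137]), 'width': 0.09295487556153337}
[[486.19970685   0.         269.10698476]
 [  0.         486.19970685 196.63446487]
 [  0.           0.           1.        ]] [0.45661195 0.01153777 1.5814093 ] [[-0.0034886  -0.99997269  0.00651519]
 [-0.9962461   0.00291191 -0.08651726]
 [ 0.08649593 -0.00679256 -0.99622905]]
[[355.31291133   0.         255.24326448]
 [  0.         355.31291133 190.52407792]
 [  0.           0.           1.        ]] [0.07914391 0.76616389 0.70699741] [[-0.8246067  -0.56561981  0.00990038]
 [-0.32939482  0.46584342 -0.82127277]
 [ 0.45991612 -0.68048816 -0.57044984]]
```

View pics/t0.png

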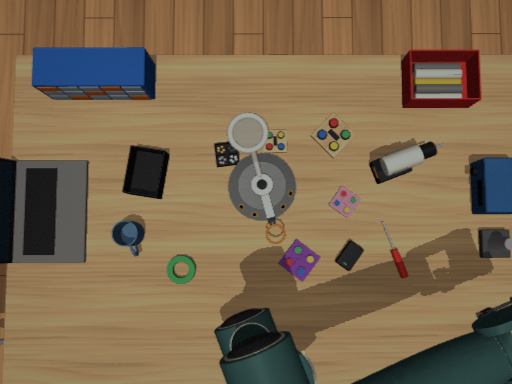

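View pics/s0.png

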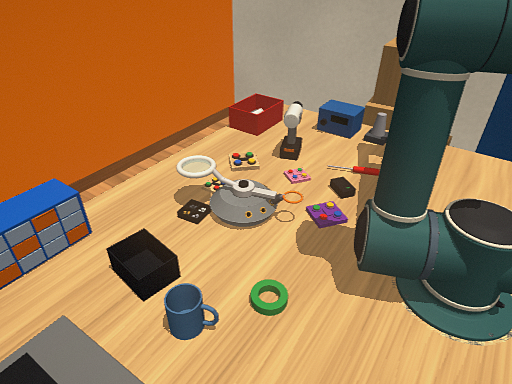

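The top view shows the stand at about (262,186), magnifier (248,133), ring (275,228), tray (228,153) and the small plywood panel (277,141). The larger panel at (333,135) is the decoy. The panel is clockwise of the magnifier, so the swing should be −0.524. Next I measure the points.

```bash
cat >> h.py <<'E'
def ray(d,u,v,z):
    K,R,t=d['camera_matrix'],d['R'],d['t']; r=R.T@np.linalg.solve(K,[u,v,1.]); c=-R.T@t
    return c+r*(z-c[2])/r[2]
def ringmask(d,box):
    h=cv2.cvtColor(d['frame'],cv2.COLOR_BGR2HSV); m=cv2.inRange(h,(8,150,150),(20,255,255))
    k=np.zeros_like(m); x0,y0,x1,y1=box; k[y0:y1,x0:x1]=m[y0:y1,x0:x1]; return k
E
python3 - <<'E'
from h import *
a=dict(np.load('/tmp/t0.npz'));b=dict(np.load('/tmp/s0.npz'))
for n,d,box in(('t',a,(250,205,310,250)),('s',b,(265,180,320,230))):
    P=pts(d); m=ringmask(d,box)>0
    q=P[m]; print(n,m.sum(),np.percentile(q[:,2],[5,25,50,75,95]))
    # orange pixels above 60mm
    mm=m&(P[...,2]>0.06)&(P[...,2]<.11); v,u=np.nonzero(mm)
    w=np.array([ray(d,x,y,.085)[:2] for x,y in zip(u,v)])
    (c,r)=cv2.minEnclosingCircle(w.astype(np.float32)); A=np.c_[2*w,np.ones(len(w))]; s=np.linalg.lstsq(A,(w**2).sum(1),rcond=None)[0]
    print(len(w),'encl',c,r,'fit',s[:2],np.sqrt(s[2]+s[0]**2+s[1]**2))
# magnifier white ring
P=pts(a); f=a['frame'].astype(int)
m=(f.min(2)>150)&(P[...,2]>.09); m[:, :220]=0; m[:,275:]=0; m[:110]=0; m[160:]=0
v,u=np.nonzero(m); print('mag z',np.median(P[m][:,2]),m.sum())
w=np.array([ray(a,x,y,.13)[:2] for x,y in zip(u,v)]); print('mag',cv2.minEnclosingCircle(w.astype(np.float32)))
# stand: points by depth 20..75mm height around, outline at z
m=(P[...,2]>.015)&(P[...,2]<.075)&(np.hypot(P[...,0]-ray(a,262,186,.04)[0],P[...,1]-ray(a,262,186,.04)[1])<.118)&((f.max(2)-f.min(2))<30)
q=P[m].astype(np.float32);print('stand',m.sum(),cv2.minEnclosingCircle(q[:,:2]),ray(a,262,184,.10))
for z0 in (.06,):
  mm=m&(abs(P[...,2]-.065)<.003);print(mm.sum(),cv2.minEnclosingCircle(P[mm][:,:2].astype(np.float32)))
for n,p,z in(('panel',(277,141),.02),('tray',(228,153),.02)):print(n,ray(a,*p,z))
cv2.imwrite('pics/c0.png',np.hstack([cv2.resize(a['frame'][100:260,200:320],(450,600),interpolation=2),cv2.resize(b['frame'][140:240,170:330],(350,600*350//960*1),interpolation=2) if 0 else np.zeros((600,1,3),np.uint8)]))
E
```

```text
t 71 [0.08240563 0.0849156  0.08720646 0.08875271 0.09131926]
71 encl (0.4728274345397949, -0.01729990914463997) 0.03020433336496353 fit [ 0.47277202 -0.01712276] 0.02783722075335917
s 100 [0.00117389 0.08514751 0.08660836 0.08779968 0.08893244]
90 encl (0.47119128704071045, -0.0144204618409276) 0.032496050000190735 fit [ 0.47167117 -0.01505836] 0.027681649640655927
mag z 0.13379095030344196 286
mag ((0.7788413166999817, 0.06703793257474899), 0.05803116783499718)Traceback (most recent call last):
  File "<stdin>", line 18, in <module>
cv2.error: OpenCV(4.12.0) /io/opencv/modules/imgproc/src/shapedescr.cpp:201: error: (-215:Assertion failed) count >= 0 && (depth == CV_32F || depth == CV_32S) in function 'minEnclosingCircle'
```

```bash
cat >> h.py <<'E'
from scipy.spatial.transform import Rotation as Ro
def totool(target, verbose=1):
    s=ctrl.sense(); R=Ro.from_quat(s['tool_rot']).as_matrix(); e=R.T@(np.array(target)-s['eef_pos'])
    return e/.05
E
python3 - <<'E'
from h import *
a=dict(np.load('/tmp/t0.npz'));P=pts(a).astype(np.float32);f=a['frame'].astype(int)
c0=ray(a,262,186,.06)
m=(abs(P[...,2]-.065)<.004)&(np.hypot(P[...,0]-c0[0],P[...,1]-c0[1])<.13)&((f.max(2)-f.min(2))<40)
q=P[m]; print(c0,len(q),cv2.minEnclosingCircle(np.ascontiguousarray(q[:,:2])))
m=(P[...,2]>.012)&(P[...,2]<.07)&(np.hypot(P[...,0]-c0[0],P[...,1]-c0[1])<.125)&((f.max(2)-f.min(2))<40)
q=P[m]; print(len(q),cv2.minEnclosingCircle(np.ascontiguousarray(q[:,:2])), np.percentile(q,[.5,99.5],axis=0))
piv=np.array([.6247,.0253])
for n,p,z in(('panel',(277,141),.02),('tray',(228,153),.022)):
    w=ray(a,*p,z)[:2]-piv; print(n,np.hypot(*w),np.degrees(np.arctan2(w[1],w[0])))
R=Ro.from_quat(ctrl.sense()['tool_rot']).as_matrix();print(R)
print(totool([.472,-.016,.19]))
cv2.imwrite('pics/c0.png',cv2.resize(a['frame'][100:260,200:320],(450,600),interpolation=2))
E
```

```text
[0.62236044 0.02341119 0.06      ] 1073 ((0.6017441153526306, 0.024026090279221535), 0.10325606167316437)
2763 ((0.6201755404472351, 0.028462963178753853), 0.12219946831464767) [[ 0.5197499  -0.08195971  0.02497886]
 [ 0.7296262   0.12904983  0.06971924]]
panel 0.15763887651560166 -18.77840234876655
tray 0.15425966368160896 44.65569546000893
[[-3.74565953e-04  9.18798482e-01  3.94726752e-01]
 [ 9.33163534e-04  3.94726929e-01 -9.18798008e-01]
 [-9.99999494e-01  2.41941594e-05 -1.00524051e-03]]
[ 0.5697976   8.54688994 -9.47577449]
```

View pics/c0.png

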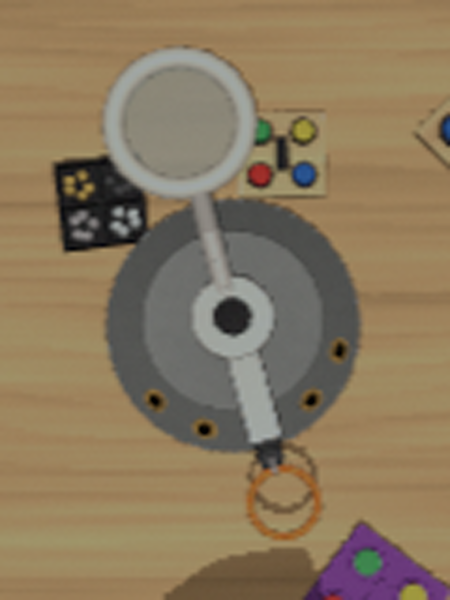

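Call:
drive_tool(
  moves=[
    [-1,[0,0.5,-0.55],0.1],
    [-1,[0,0.57,-0.63],0.1],
    [-1,[0,0.57,-0.63],0.1],
    [-1,[0,0.57,-0.63],0.1],
    [-1,[0,0.57,-0.63],0.1],
    [-1,[0,0.57,-0.63],0.1],
    [-1,[0,0.57,-0.63],0.1],
    [-1,[0,0.57,-0.63],0.1],
    [-1,[0,0.57,-0.63],0.1],
    [-1,[0,0.57,-0.63],0.1],
  ],
)

```text
time: 1.1
eef_pos: [0.4274, -0.2314, 0.2186]
tool_rot: [0.429, 0.562, -0.429, 0.562]
contact_force: [0.9, -0.6, -0.4]
width: 0.0176
```

```bash
python3 -c "
from h import *
print(totool([.472,-.016,.13]),ctrl.sense()['width'])"
```

```text
[ 1.77141076  1.99033379 -3.92316645] 0.017615662095705253
```

Call:
drive_tool(
  moves=[
    [-1,[0,0.4,-0.75],0],
    [-1,[0,0.4,-0.8],0],
    [-1,[0,0.4,-0.8],0],
    [-1,[0,0.4,-0.7],0],
    [-1,[0,0.3,-0.4],0],
    [-1,[0,0,0],0],
    [-1,[0,0,0],0],
    [-1,[0,0,0],0],
  ],
)

```text
time: 1.9
eef_pos: [0.4732, -0.0424, 0.2185]
tool_rot: [0.429, 0.562, -0.43, 0.562]
contact_force: [0.4, 1.0, -0.1]
width: 0.0001
```

Run:
```python
from h import *
s=ctrl.sense();print(totool([.472,-.016,.13]),s['width'],s['eef_pos'],Ro.from_quat(s['tool_rot']).as_matrix())
b=grab('side','s1');cv2.imwrite('pics/c1.png',cv2.resize(b['frame'][80:260,190:370],(600,600)))
```

```text
[ 1.76970129  0.11551584 -0.51512229] 7.778159663661465e-05 [ 0.47321421 -0.04235781  0.21848805] [[-3.24857786e-04  9.64954562e-01  2.62416821e-01]
 [-1.28081725e-04  2.62416792e-01 -9.64954616e-01]
 [-9.99999939e-01 -3.47083819e-04  3.83449070e-05]]
```

View pics/c1.png

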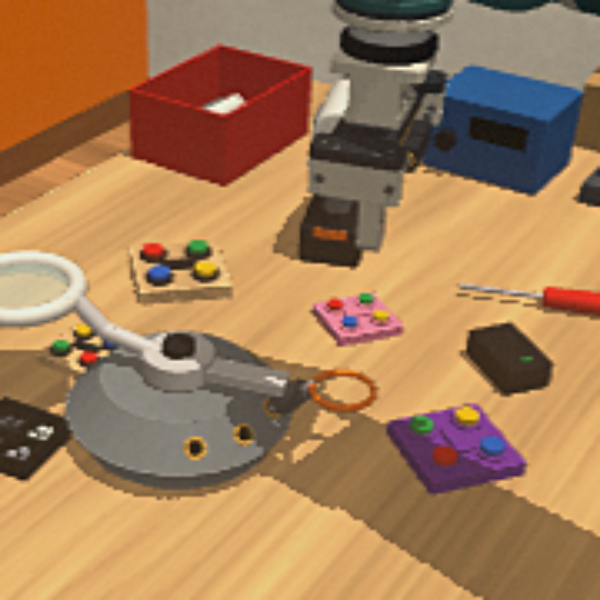

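Call:
drive_tool(
  moves=[
    [-1,[0,0.12,-0.52],0],
    [-1,[0.5,0,0],0],
    [-1,[0.7,0,0],0],
    [-1,[0.6,0,0],0],
    [-1,[0,0,0],0],
    [-1,[0,0,0],0],
    [-1,[0,0,0],0],
  ],
)

```text
time: 2.65
eef_pos: [0.4731, -0.0154, 0.1307]
tool_rot: [0.43, 0.561, -0.429, 0.562]
contact_force: [-0.3, 1.2, 0.2]
width: 0.0005
```

Run:
```python
from h import *
s=ctrl.sense();print(totool([.472,-.016,.06]),s['eef_pos'])
b=grab('side','s2');a=grab('top','t2');cv2.imwrite('pics/c2.png',np.hstack([cv2.resize(b['frame'][130:240,240:340],(400,440)),cv2.resize(a['frame'][170:280,225:325],(400,440))]))
```

```text
[ 1.41311538 -0.02753994  0.00366464] [ 0.47312032 -0.01544831  0.13065839]
```

View pics/c2.png

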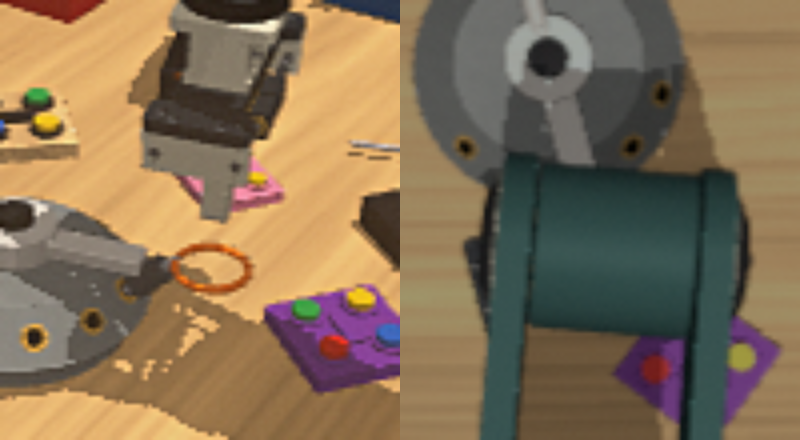

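Call:
drive_tool(
  moves=[
    [-1,[0.4,-0.02,0],0],
    [-1,[0.35,0,0],0],
    [-1,[0.35,0,0],0],
    [-1,[0.3,0,0],0],
    [-1,[0,0,0],0],
    [-1,[0,0,0],0],
    [-1,[0,0,0],0],
  ],
)

```text
time: 3.45
eef_pos: [0.472, -0.0153, 0.0598]
tool_rot: [0.43, 0.561, -0.429, 0.562]
contact_force: [-0.8, -0.5, -0.0]
width: 0.0001
```

Call:
drive_tool(
  moves=[
    [-1,[0,-0.04,0],0],
    [-1,[0,-0.04,0],0],
    [-1,[0,-0.04,0],0],
    [-1,[0,0,0],0],
  ],
)

```text
time: 3.85
eef_pos: [0.4655, -0.0169, 0.0588]
tool_rot: [0.429, 0.562, -0.429, 0.562]
contact_force: [-0.0, -0.6, -0.1]
width: 0.001
```

Call:
drive_tool(
  moves=[
    [-1,[0,-0.04,0],0],
    [-1,[0,-0.04,0],0],
    [-1,[0,0,0],0],
  ],
)

```text
time: 4.15
eef_pos: [0.4624, -0.0178, 0.0591]
tool_rot: [0.43, 0.561, -0.429, 0.562]
contact_force: [6.2, 2.1, -1.1]
width: 0.0007
```

Call:
drive_tool(
  moves=[
    [-1,[-0.04,-0.04,0],0],
    [-1,[-0.05,-0.05,0],0],
    [-1,[-0.05,-0.05,0],0],
    [-1,[-0.05,-0.05,0],0],
    [-1,[0,0,0],0],
  ],
)

```text
time: 4.65
eef_pos: [0.4533, -0.0203, 0.0687]
tool_rot: [0.43, 0.561, -0.429, 0.563]
contact_force: [9.5, 3.1, -3.6]
width: 0.0001
```

Call:
drive_tool(
  moves=[
    [-1,[-0.04,-0.05,0],0],
    [-1,[-0.02,-0.02,0],0],
    [-1,[0,0,0],0],
  ],
)

```text
time: 4.95
eef_pos: [0.4502, -0.0212, 0.0717]
tool_rot: [0.43, 0.561, -0.428, 0.563]
contact_force: [10.1, 2.7, -2.6]
width: 0.0001
```

Run:
```python
from h import *
b=grab('side','s3');P=pts(b);m=(ringmask(b,(255,170,330,230))>0)&(P[...,2]>.06)
v,u=np.nonzero(m);print(np.median(P[m],0),len(v),ctrl.sense()['eef_pos'],ctrl.sense()['contact_force'])
cv2.imwrite('pics/c3.png',cv2.resize(b['frame'][130:240,220:340],(600,550)))
```

```text
[0.44861516 0.00649643 0.09962397] 31 [ 0.4502182  -0.02115446  0.071691  ] [10.66773842  2.93731339 -2.97530185]
```

View pics/c3.png

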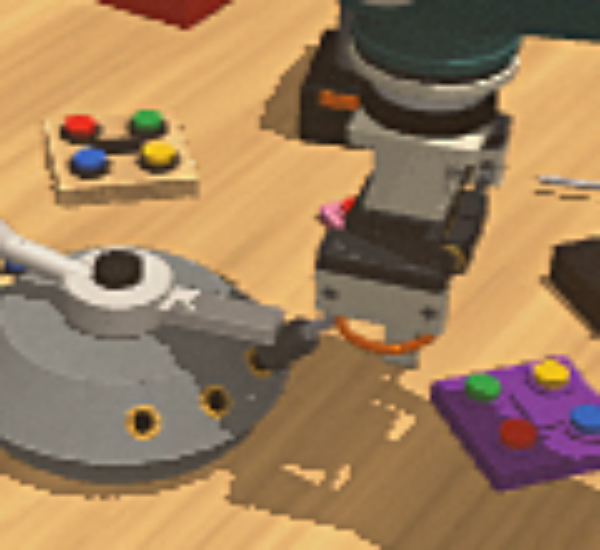

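Call:
drive_tool(
  moves=[
    [-1,[0,0.003,-0.158],0.3125],
    [-1,[0,0.003,-0.158],0.3125],
    [-1,[0,0.003,-0.158],0.3125],
    [-1,[0,0.004,-0.158],0.3125],
    [-1,[0,0,0],0],
  ],
)

```text
time: 5.5
eef_pos: [0.4446, 0.0104, 0.0717]
tool_rot: [0.478, 0.521, -0.476, 0.523]
contact_force: [10.6, 0.7, -3.3]
width: 0.0005
```

```bash
cat >> h.py <<'E'
def rep():
    s=ctrl.sense(); w=s['eef_pos'][:2]-np.array([.6247,.0253]); R=Ro.from_quat(s['tool_rot']).as_matrix()
    print('t',s['time'],'r',np.hypot(*w),'ang',np.degrees(np.arctan2(w[1],w[0]))%360,'z',s['eef_pos'][2],'tooly',np.degrees(np.arctan2(R[1,1],R[0,1])),'Ftool',R.T@s['contact_force'])
E
python3 - <<'E'
from h import *
rep()
b=grab('side','s4');P=pts(b);m=(ringmask(b,(240,170,330,230))>0)&(P[...,2]>.06)
print(np.median(P[m],0),m.sum())
cv2.imwrite('pics/c4.png',cv2.resize(b['frame'][130:240,220:340],(600,550)))
E
```

```text
t 5.5 r 0.18075489347801732 ang 184.73036414001064 z 0.07167546340438107 tooly 5.182350426471729 Ftool [ 3.32892253 10.5875779   0.2982797 ]
[0.43584671 0.03474238 0.10000885] 48
```

View pics/c4.png

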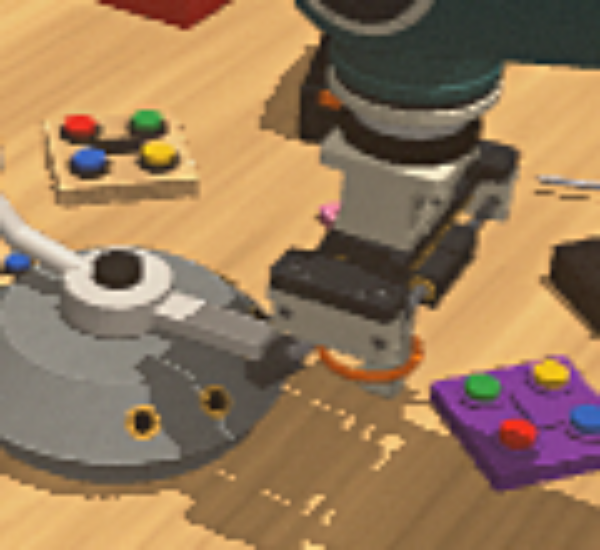

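Call:
drive_tool(
  moves=[
    [-1,[0,0.003,-0.158],0.3125],
    [-1,[0,0.003,-0.158],0.3125],
    [-1,[0,0.003,-0.158],0.3125],
    [-1,[0,0.004,-0.158],0.3125],
    [-1,[0,0.003,-0.158],0.3125],
    [-1,[0,0.003,-0.158],0.3125],
    [-1,[0,0,0],0],
  ],
)

```text
time: 6.25
eef_pos: [0.4465, 0.0574, 0.0716]
tool_rot: [0.542, 0.455, -0.54, 0.456]
contact_force: [10.9, -1.1, -1.6]
width: 0.0007
```

```bash
python3 -c "
from h import *
rep()"
```

```text
t 6.25 r 0.181085377008865 ang 169.7994130274533 z 0.07163483231989519 tooly -9.81871414444933 Ftool [ 1.63493699 10.92314049 -0.73816846]
```

Call:
drive_tool(
  moves=[
    [-1,[0.04,0.05,0],0],
    [-1,[0.04,0.05,0],0],
    [-1,[0.04,0.06,0],0],
    [-1,[0.04,0.06,0],0],
    [-1,[0.02,0.06,0],0],
    [-1,[0,0.06,0],0],
    [-1,[0,0,0],0],
  ],
)

```text
time: 6.95
eef_pos: [0.4624, 0.0541, 0.0622]
tool_rot: [-0.541, -0.456, 0.541, -0.456]
contact_force: [0.3, -0.5, 0.2]
width: 0.0005
```

Run:
```python
from h import *
rep()
b=grab('side','s5');P=pts(b);m=(ringmask(b,(230,170,330,235))>0)&(P[...,2]>.06)
print(np.median(P[m],0),m.sum())
cv2.imwrite('pics/c5.png',cv2.resize(b['frame'][130:240,200:320],(600,550)))
```

```text
t 6.95 r 0.16485600490964636 ang 169.95540307277724 z 0.06216986008849781 tooly -9.755446184048953 Ftool [-0.1822413   0.37948276  0.39539125]
[0.44134684 0.07150562 0.09560531] 53
```

View pics/c5.png

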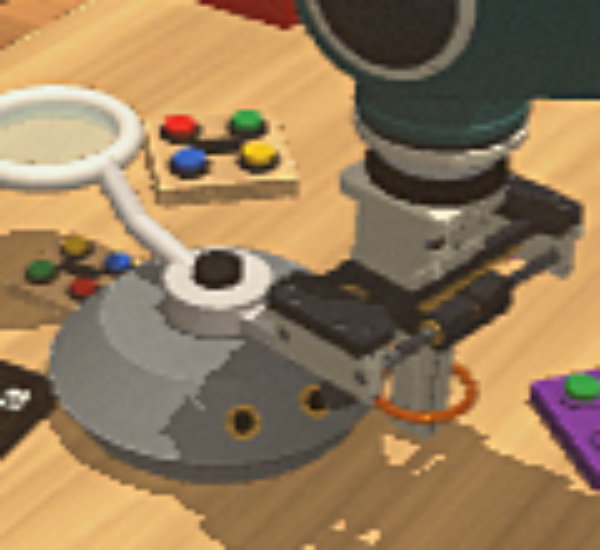

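Call:
drive_tool(
  moves=[
    [-1,[0,0,-0.058],0.125],
    [-1,[0,0.001,-0.058],0.125],
    [-1,[0,0.001,-0.058],0.125],
    [-1,[0,0.001,-0.058],0.125],
    [-1,[0,0,0],0],
  ],
)

```text
time: 7.5
eef_pos: [0.4646, 0.0659, 0.0622]
tool_rot: [0.556, 0.436, -0.556, 0.436]
contact_force: [-0.8, 0.2, -0.4]
width: -0.0
```

```bash
cat >> h.py <<'E'
def ringz(tag):
    rep(); b=grab('side',tag);P=pts(b);m=(ringmask(b,(220,170,330,240))>0)&(P[...,2]>.06)
    v,u=np.nonzero(m); z=np.median(P[m][:,2])-.0015
    w=np.array([ray(b,x,y,z)[:2] for x,y in zip(u,v)]);s=np.linalg.lstsq(np.c_[2*w,np.ones(len(w))],(w**2).sum(1),rcond=None)[0]
    q=s[:2]-np.array([.6247,.0253]); print('ring z',z,len(u),'c',s[:2],'rad',np.sqrt(s[2]+s[0]**2+s[1]**2),'r',np.hypot(*q),'ang',np.degrees(np.arctan2(q[1],q[0]))%360)
E
python3 -c "
from h import *
ringz('s6')"
```

```text
t 7.5 r 0.16517562938720096 ang 165.76595718634377 z 0.0621987311833381 tooly -13.779988603867652 Ftool [ 0.39359972 -0.8259462   0.04461056]
ring z 0.0927675890168877 66 c [0.47690799 0.03616053] rad 0.04768443136219162 r 0.14819051655243995 ang 175.79716243996427
```

Call:
drive_tool(
  moves=[
    [-1,[0,0.001,-0.05],0.1],
    [-1,[0,0.001,-0.05],0.1],
    [-1,[0,0,0],0],
  ],
)

```text
time: 7.85
eef_pos: [0.4659, 0.0705, 0.0622]
tool_rot: [0.562, 0.429, -0.562, 0.429]
contact_force: [-1.5, -0.0, -0.1]
width: 0.0001
```

```bash
python3 -c "
from h import *
ringz('s7')"
```

```text
t 7.85 r 0.16508534805413294 ang 164.0970429415594 z 0.062165512305774925 tooly -15.386832868303491 Ftool [ 0.07415938 -1.48188109  0.42389828]
ring z 0.0857780545362158 61 c [0.48623061 0.03326374] rad 0.056109036971558356 r 0.13869821236330376 ang 176.7083946889046
```

Call:
drive_tool(
  moves=[
    [-1,[0,0.07,0.03],0],
    [-1,[0,0.07,0.02],0],
    [-1,[0,0,0],0],
  ],
)

```text
time: 8.2
eef_pos: [0.4723, 0.0657, 0.0622]
tool_rot: [-0.562, -0.429, 0.562, -0.429]
contact_force: [-0.2, 0.3, 0.0]
width: 0.0005
```

Run:
```python
from h import *
ringz('s8')
b=dict(np.load('/tmp/s8.npz'));cv2.imwrite('pics/c8.png',cv2.resize(b['frame'][130:240,200:320],(600,550)))
```

```text
t 8.2 r 0.15766700295050287 ang 165.15850063095968 z 0.062172395700634084 tooly -15.366934499526739 Ftool [-0.01235264 -0.25045573 -0.21866939]
ring z 0.08573660972873032 62 c [0.48866721 0.0317492 ] rad 0.05748802509874526 r 0.13618558101114422 ang 177.2856878441289
```

View pics/c8.png

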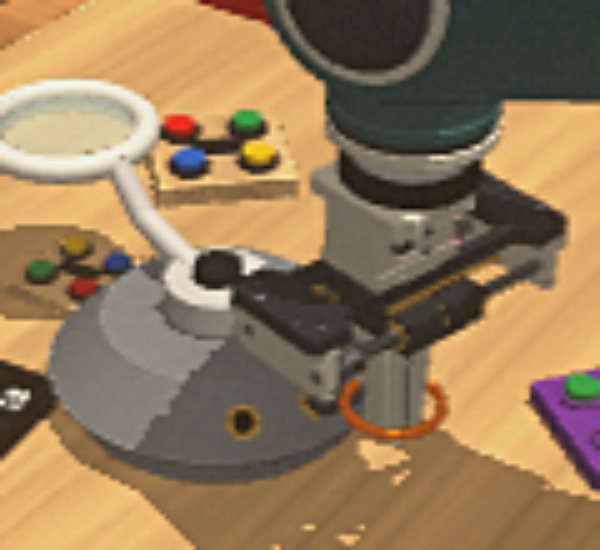

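The finger is free inside the ring, which is back at home height. I'll withdraw straight up, then outwards.

Call:
drive_tool(
  moves=[
    [-1,[-0.2,0,0],0],
    [-1,[-0.4,0,0],0],
    [-1,[-0.6,0,0],0],
    [-1,[-0.8,0,0],0],
    [-1,[-0.8,0,0],0],
    [-1,[-0.4,0,0],0],
    [-1,[0,0,0],0],
  ],
)

```text
time: 8.95
eef_pos: [0.4727, 0.0661, 0.2262]
tool_rot: [0.564, 0.428, -0.561, 0.43]
contact_force: [0.1, 0.7, -0.4]
width: 0.0005
```

Call:
drive_tool(
  moves=[
    [-1,[0,0,0.5],0],
    [-1,[0,0,0.8],0],
    [-1,[0,0,0.8],0],
    [-1,[0,0,0.8],0],
    [-1,[0,0,0.8],0],
    [-1,[0,0,0.6],0],
    [-1,[0,0,0.3],0],
    [-1,[0,0,0],0],
    [-1,[0,0,0],0],
  ],
)

```text
time: 9.85
eef_pos: [0.4109, -0.1555, 0.2216]
tool_rot: [-0.562, -0.429, 0.563, -0.428]
contact_force: [0.5, 0.1, 0.2]
width: 0.0008
```

Run:
```python
from h import *
a=grab('top','t9');b=grab('side','s9');rep()
for n,d,box in(('t',a,(220,205,310,260)),('s',b,(220,180,320,240))):
    P=pts(d); m=(ringmask(d,box)>0)&(P[...,2]>.06)&(P[...,2]<.11)&(P[...,0]<.51); v,u=np.nonzero(m)
    w=np.array([ray(d,x,y,.085)[:2] for x,y in zip(u,v)]); s=np.linalg.lstsq(np.c_[2*w,np.ones(len(w))],(w**2).sum(1),rcond=None)[0]
    q=s[:2]-[.6247,.0253]; print(n,len(u),'z',np.median(P[m][:,2]),s[:2],'R',np.sqrt(s[2]+s[0]**2+s[1]**2),'r',np.hypot(*q),'ang',np.degrees(np.arctan2(q[1],q[0]))%360)
cv2.imwrite('pics/c9.png',np.hstack([cv2.resize(a['frame'][90:290,150:390],(400,333)),cv2.resize(b['frame'][120:260,160:328],(400,333))]))
```

```text
t 9.95 r 0.2794582838159659 ang 220.17352795804746 z 0.22187805199182156 tooly -15.299439498406047 Ftool [ 0.0508075  -0.34934102 -0.90665333]
t 76 z 0.08739739909698957 [0.47261175 0.06517713] R 0.02778888912271105 r 0.1572292038804895 ang 165.30792237638394
s 100 z 0.08691082701670383 [0.47153574 0.06729198] R 0.028110476777521834 r 0.15881629643932388 ang 164.66833963047307
```

View pics/c9.png

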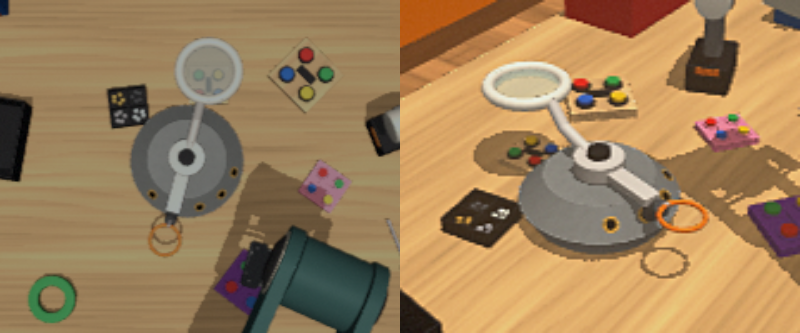

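```bash
python3 -c "
from cell import ctrl
print(ctrl.job_done())"
```

```text
the job is handed in; nothing more can be done
None
```

The arm is swung exactly one hole clockwise (joint −0.524) and locked there, with the magnifier over the small plywood panel. I handed the job in at about 10 s of robot time.

I hooked the closed fingertips in the orange ring and pulled the pin out about 18 mm. I swung the arm about 25°, let the pin rest on the bevel, and swept it on until it dropped into the hole. I then freed the finger and withdrew straight up.

- **Swing:** the ring bearing went from about 195.2° to 165.3° in the top view and 164.7° in the side view, so both agree with 30° to within about 0.7°.
- **Pin home:** the ring height reads 87.4 mm (top) and 86.9 mm (side), against 87.2 and 86.6 mm at the start. The ring is 157 to 159 mm from the pivot, where 158 mm means home.
- **Bench:** the magnifier stands over the small panel. In the last cropped picture the tray and the other things in view look unmoved by eye. I did not re-measure each item, and some lay outside that crop.
- **Force:** the highest contact force I read was about 11 N, and the robot was touching nothing at hand-in.

Some of the ring-centre fits taken while the finger was in the ring were bad, because the finger covered part of the ring. For those moments I relied on its height only. The final fits, with the finger clear, were good.

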